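# Push the solvent tin back into line

### The job

Three identical tall flat metal tins of solvent belong in a row that runs away from the robot, but the middle one stands out of it to the right. Push it low down on its body so that it slides back into the gap in the row, upright and without tipping: midway between the other two, in line with them and facing the same way. Only push it with the fingers: never lift it or take it between the fingers, and leave the other tins, the stapler and the marker where they are.

Things in the scene. Friction and masses are not known exactly. Their poses are not given: they have to be found in the camera images.
- tin_out: the one to push: flat tin, black screw cap, to the right of the row. Body 40 mm thick (its x), 88 wide (its y), 135 tall; the cap at y = -21 mm reaches 151. 0.3-0.6 kg, mass centre half-way up: pushed above about 25 mm it tips. Origin: centre of its underside, z up; its -x broad face looks right, away from the row. Starts 80-110 mm from its place, within 25 mm along the row, turned up to 0.2 rad
- tin_near: the row's tin nearest the robot, same shape and size as tin_out, loose. Origin: centre of its underside; its x points to the left, across the row (the way tin_out must go), its y along the row towards the robot; leave it alone
- tin_far: the row's tin farthest from the robot, same shape and size, loose, 230 mm from tin_near centre to centre, parallel to it and in line with it; leave it alone
- gap (a point): the middle of the gap in the row, on the table, half-way between tin_near and tin_far (142 mm free between them): where tin_out's origin shall be. Axes as tin_near's: x to the left, across the row; y along the row towards the robot
- stapler: a red and black stapler 32 x 135 x 50 mm standing loose on the table to the left of the row; origin at the centre of its underside; leave it alone
- marker: a blue and white marker pen 19 x 142 x 20 mm lying loose on the table to the right, near the robot; origin at the centre of its underside; leave it alone

How it is judged:
By the outcome, as a careful person would: the job done as asked, in the order asked, and still so for the second after the job is handed in, with the robot touching nothing.
It also fails if it takes over 45 s, if anything falls off the work surface, if the arm or the gripper's body presses on something with over 40 N, if the wrist force passes 120 N, or if a joint passes its speed limit or range.

### The arm

A 6-joint arm with a two-finger parallel gripper is mounted at the origin on a cart in front of the work surface, level with it; the furniture and walls round the work are solid. World frame = base frame: x ahead of the robot, y to its left, z up, the work surface at z = 0. Lengths are in mm, angles in rad, forces in N, time in s.
With the tool pointing down it reaches from about 350 to 875 mm from the base axis. Payload 4.2 kg.
Tool frame: the origin (TCP) lies at the very end of the fingers, on their centre line; the grasp point (between the pads) lies 19 mm behind it; z points along the fingers, y is the line along which they close (so a half turn about z gives the same grasp; the last joint's range is limited). The gripper opens to 85 mm and grips with 20 to 120 N. Pads are 22 mm wide; open, the fingers measure 114 mm over their backs; the gripper's body (76 mm by 85 mm) begins 54 mm behind the grasp point. The pads swing forward as they close: fully open they stand 13 mm farther back than shut.
Start: joints at [-0.971, 0.385, 0.008, 0, -1.194, -0.259], TCP at [208.915, -589.028, 231.312] pointing down, gripper open.
Joint ranges: [-3.14, 3.14], [-1.21, 2.06], [-1.07, 1.41], [-3.16, 2.05], [-2.99, -0.16], [-3.1, 3.1]. Speed limits (rad/s): [2.79, 2.79, 3.14, 3.14, 3.14, 3.14].

### API

Orientations are given as a unit quaternion [x, y, z, w].
In Python, from bench import arm, optics gives the robot as it stands. The module is installed in compiled form; this text tells all that it offers.
- The arm moves only by the tool step_arm, never from a script. Its argument "motion" is a list of rows, each an object with "dr": the turn, a rotation vector about the tool's x, y, z in units of 8 degrees (1.0 is 8 degrees), a list of three; "slide": the shift along the tool's x, y, z in mm, a list of three; "jaw": the finger opening in mm, from 0 to 85.4. A call has exactly 8 rows; each row is the pose to reach, as a shift and turn from the pose commanded when the call began, along the tool's axes at that moment; what a row does not reach only later rows make up. A row lasts 1/8 s, in which the tool goes at most 62.5 mm and 10.7 degrees, less where a joint would pass 70% of its speed; a pose out of reach is approached as far as the arm can. A call with a gripper value outside its range is refused whole. The fingers move at their own pace and stop on an object; the grip force is fixed at half the most. Time passes only in rows, so rows that repeat a pose let the fingers close, or fill a call up. It gives the time, the measured TCP pose, the force, the opening and the grip force at its end, in the units of the state.
- arm.read_state(): the state, without advancing time (a new reading comes with each control period).
- optics.get_image(name): name is "scene" or "top"; returns the picture (480x640x3 uint8, blue, green, red); there is no depth.
- optics.camera_info(name): a dict with "camera_matrix" (3x3 intrinsics, pixels), "k1" (the pictures are not rectified: a ray, as slopes to the right and down, at radius r is drawn at 1 + k1 r^2 times it, then the intrinsics apply), "view" (4x4, takes a point from world to camera coordinates). Camera axes: x right, y up, looking along -z (the intrinsics and any distortion apply to the point x, -y, -z); pixel columns grow to the right and rows downward; lengths in mm; the calibration is good to about 2 mm. A picture is of the moment at which its call begins. camera_info takes no time and is no camera call.
- arm.job_done(): hands the job in; it is judged then, once.
The state is a dict: "clock": time; "joints": joint angles; "joint_vel": joint speeds; "joint_efforts": joint torques, N m; "position": TCP position; "ee_rot": TCP orientation; "contact_force": force on the tool from outside, world axes, zero at the start; "wrist_torque": the same for the moment, N m; "gripper_width": finger opening in mm; "grasp_force": force on a finger pad.
Only numpy, scipy, OpenCV 4.12 (cv2) and the standard library are available. Lean on these libraries where they do the work, as an engineer would, in place of code of your own. Each camera call takes 0.05 s, during which the arm holds its last target. There are 200 camera calls.

## Working session

There is one attempt and no reset: what is moved stays moved. The work goes in short steps, Python scripts to look and compute and a tool call to move; the robot and the scene stay as the last step left them, time stands still between calls to the robot, and variables do not carry over. Pictures are saved under pics/ and viewed, at most 10 in all, crops included, and the job is handed in when it is done.

Besides the shell and the picture viewer there is one more tool, called as name(argument=value, ...) on one line, values as JSON. step_arm: Moves the arm, as the interface text tells. Its arguments: {"type":"object","properties":{"motion":{"type":"array","items":{"type":"object","properties":{"dr":{"type":"array","items":{"type":"number"}},"slide":{"type":"array","items":{"type":"number"}},"jaw":{"type":"number"}}}}},"required":["motion"]}

```bash
mkdir -p pics
cat > h.py <<'E'
import numpy as np, cv2
from bench import arm, optics
def ray(name,uv):
    c=optics.camera_info(name);K=np.array(c["camera_matrix"]);k=c["k1"];V=np.array(c["view"])
    uv=np.atleast_2d(np.array(uv,float))
    p=cv2.undistortPoints(uv.reshape(-1,1,2),K,np.array([k,0,0,0,0.])).reshape(-1,2)
    d=np.c_[p[:,0],-p[:,1],-np.ones(len(p))]@V[:3,:3]
    return -V[:3,:3].T@V[:3,3],d
def plane(name,uv,z):
    o,d=ray(name,uv);return o+d*((z-o[2])/d[:,2])[:,None]
def proj(name,P):
    c=optics.camera_info(name);K=np.array(c["camera_matrix"]);V=np.array(c["view"])
    q=np.atleast_2d(P)@V[:3,:3].T+V[:3,3];s=np.c_[q[:,0],-q[:,1]]/-q[:,2:]
    s*=1+c["k1"]*(s**2).sum(1,keepdims=True)
    return s@K[:2,:2].T+K[:2,2]
E
python3 - <<'E'
from h import *
for n in("scene","top"):
    cv2.imwrite(f"pics/{n}0.png",optics.get_image(n)); print(n,ray(n,[320,240]),optics.camera_info(n)["k1"])
s=arm.read_state();print(s["clock"],s["position"],s["ee_rot"])
E
```

```text
scene (array([ 50.75718538, 545.38112568, 820.63774817]), array([[ 0.45784182, -0.53666259, -0.70899006]])) 0.02288250740950578
top (array([348.07311012, -57.53128433, 884.77371194]), array([[ 1.97137168e-01,  7.41841532e-04, -9.80404794e-01]])) -0.023627585838650468
0.1 [ 208.7589331  -588.54954608  230.3137078 ] [-1.69503962e-01  9.85528996e-01  9.78909825e-04 -2.17993753e-04]
```

View pics/top0.png

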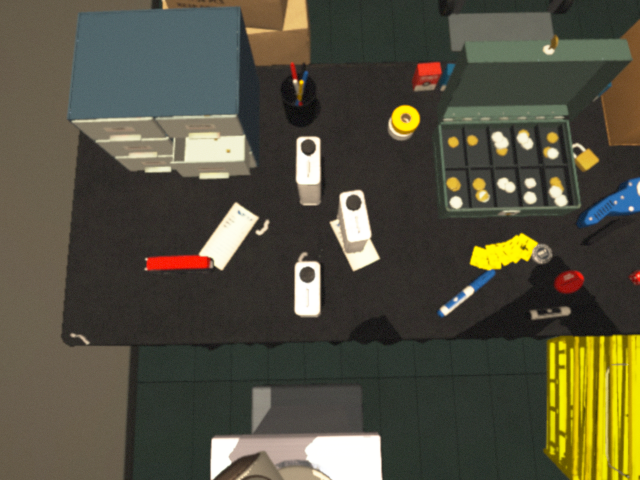

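View pics/scene0.png

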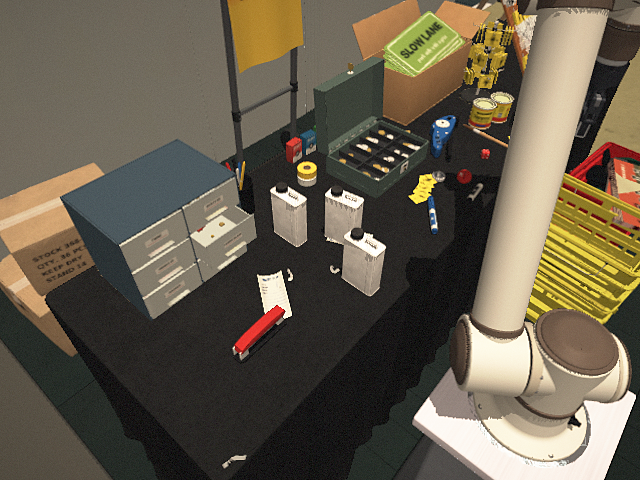

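The top view shows three tin tops: far near (309,170) px, out near (354,217), near at (307,290). Their caps are at (309,147), (353,203) and (307,274), all at the end away from the robot. In the scene view all three stand upright, with the red stapler at lower left.

```bash
cat > m.py <<'E'
from h import *
def measure(im,boxes,show=None):
    hsv=cv2.cvtColor(im,cv2.COLOR_BGR2HSV); out={}
    for n,(x0,y0,x1,y1) in boxes.items():
        sub=im[y0:y1,x0:x1]; S=6
        big=cv2.resize(sub,None,fx=S,fy=S,interpolation=cv2.INTER_CUBIC)
        v=big.max(2); m=(v>225).astype(np.uint8)
        c=max(cv2.findContours(m,cv2.RETR_EXTERNAL,cv2.CHAIN_APPROX_NONE)[0],key=cv2.contourArea)
        c=cv2.convexHull(c); px=(c.reshape(-1,2)+.5)/S-.5+[x0,y0]
        P=plane("top",px,135)[:,:2].astype(np.float32)
        (cx,cy),sz,_=r=cv2.minAreaRect(P); B=cv2.boxPoints(r)
        e=B[1]-B[0] if np.linalg.norm(B[1]-B[0])>np.linalg.norm(B[2]-B[1]) else B[2]-B[1]
        e=e*np.sign(e[0]); out[n]=(cx,cy,np.arctan2(e[1],e[0]),sorted(sz))
        print(n,np.round([cx,cy],1),"yaw",round(float(out[n][2]),3),np.round(sorted(sz),1))
        cv2.drawContours(big,[c],-1,(0,0,255),1)
        if show: cv2.imwrite(f"pics/{show}_{n}.png",big)
    return out
E
python3 - <<'E'
from m import *
im=cv2.imread("pics/top0.png")
measure(im,dict(far=(285,128,335,215),out=(325,182,385,275),near=(285,250,330,325)),"m0")
a=[cv2.imread(f"pics/m0_{n}.png") for n in("far","out","near")]
h=max(x.shape[0] for x in a)
cv2.imwrite("pics/m0.png",cv2.resize(np.hstack([cv2.copyMakeBorder(x,0,h-x.shape[0],0,4,0) for x in a]),(800,480)))
for n,uv in dict(far=(309,147),out=(353,203),near=(307,274)).items(): print(n,"cap",plane("top",uv,151).round(1))
E
```

```text
far [646.1 -38.3] yaw -0.023 [41.4 90. ]
out [ 517.2 -118.9] yaw 0.191 [ 54.4 138.2]
near [417.  -32.8] yaw -0.022 [41.5 90.8]
far cap [[664.2 -41.3 151. ]]
out cap [[ 559.3 -115.3  151. ]]
near cap [[438.2 -33.9 151. ]]
```

View pics/m0.png

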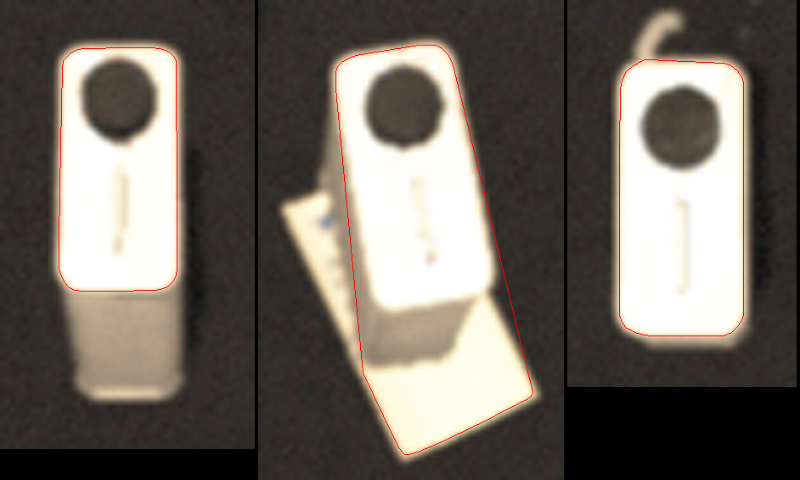

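The far and near outlines fit cleanly. The out tin's outline merged with the paper under it, so I'll separate them by the paler blue channel.

```bash
sed -i 's/m=(v>225).astype(np.uint8)/m=cv2.morphologyEx((big.min(2)>MT).astype(np.uint8),cv2.MORPH_OPEN,np.ones((25,25)))/; s/^from h import \*/from h import *\nMT=225/' m.py
python3 - <<'E'
import m; from m import *
im=cv2.imread("pics/top0.png")
print(im[220,340:375:3].tolist(), im[250:262:3,366].tolist())
for t in (205,225,240):
    m.MT=t; r=measure(im,dict(far=(285,128,335,215),out=(325,182,385,275),near=(285,250,330,325)))
E
```

```text
[[119, 141, 159], [154, 183, 204], [254, 255, 255], [253, 255, 255], [254, 255, 255], [234, 249, 253], [251, 253, 254], [254, 255, 255], [254, 255, 255], [233, 247, 253], [41, 48, 50], [46, 46, 52]] [[238, 254, 254], [239, 254, 254], [239, 254, 254], [239, 254, 254]]
far [632.2 -38.3] yaw -0.024 [40.2 61. ]
out [ 528.5 -120.5] yaw 0.144 [41.4 63.7]
near [403.4 -32.7] yaw -0.02 [40.5 62.4]
far [631.8 -38.2] yaw -0.02 [39.1 58.9]
out [ 527.  -120.7] yaw 0.145 [40.3 59.6]
near [402.5 -32.5] yaw -0.022 [39.6 59.5]
far [631.4 -38.2] yaw -0.027 [38.1 57.4]
out [ 526.3 -120.8] yaw 0.143 [39.  57.1]
near [401.5 -32.4] yaw -0.022 [38.2 56.4]
```

```bash
cat > t.py <<'E'
from h import *
from scipy.spatial.transform import Rotation as R
TH=np.radians(30)
def tool(yaw,th=TH):
    n=np.array([-np.sin(yaw),np.cos(yaw),0]);k=np.array([0,0,1.])
    x=-(np.cos(th)*n+np.sin(th)*k);z=np.sin(th)*n-np.cos(th)*k
    return np.c_[x,np.cross(z,x),z]
def rel(p,yaw,th=TH,cur=None):
    s=arm.read_state(); R0=R.from_quat(s["ee_rot"]) if cur is None else R.from_matrix(cur[1]); p0=np.array(s["position"] if cur is None else cur[0])
    sl=R0.inv().apply(np.array(p)-p0); dr=np.degrees((R0.inv()*R.from_matrix(tool(yaw,th))).as_rotvec())/8
    print("slide",sl.round(1).tolist(),"dr",dr.round(3).tolist())
def tinrel(c,yaw,d,z): # TCP with offset d behind tin centre
    return np.array([c[0]+np.sin(yaw)*d,c[1]-np.cos(yaw)*d,z])
E
python3 - <<'E'
from t import *
print("marker",plane("top",[[441,315],[494,272]],10).round(0).tolist())
p=tinrel((540.5,-118.5),.145,100,200);print(p)
rel((330,-450,290),.145);rel(p,.145)
E
```

```text
marker [[369.0, -290.0, 10.0], [451.0, -402.0, 10.0]]
[ 554.94924297 -217.45059059  200.        ]
slide [-160.6, 90.2, -59.5] dr [-2.562, -3.125, -9.61]
slide [-450.3, 234.1, 30.7] dr [-2.562, -3.125, -9.61]
```

step_arm(motion=[{"slide": [-50,30,-30],"dr": [-0.3,-0.4,-1.2],"jaw": 45},{"slide": [-100,60,-60],"dr": [-0.6,-0.8,-2.4],"jaw": 45},{"slide": [-160,90,-60],"dr": [-1,-1.2,-3.6],"jaw": 45},{"slide": [-215,118,-60],"dr": [-1.3,-1.6,-4.8],"jaw": 45},{"slide": [-270,145,-60],"dr": [-1.6,-2,-6],"jaw": 45},{"slide": [-325,172,-60],"dr": [-2,-2.4,-7.2],"jaw": 45},{"slide": [-380,200,-50],"dr": [-2.3,-2.8,-8.4],"jaw": 45},{"slide": [-440,230,-10],"dr": [-2.56,-3.12,-9.6],"jaw": 45}])

```text
clock: 1.1
position: [535.3, -238.0, 252.9]
ee_rot: [0.733, -0.63, -0.193, -0.17]
contact_force: [1.3, -0.7, 0.8]
gripper_width: 44.7
grasp_force: 0.0
```

Run:
```python
from t import *
s=arm.read_state();print(s["clock"],s["position"],R.from_quat(s["ee_rot"]).as_matrix().round(2).tolist(),s["gripper_width"],s["joints"],s["contact_force"])
for d in (75,40): rel(tinrel((540.5,-118.5),.145,d,9),.145); rel(tinrel((540.5,-118.5),.145,d,60),.145)
```

```text
1.1 [ 535.30542256 -237.98775767  252.86761761] [[0.13, -0.99, -0.07], [-0.86, -0.15, 0.49], [-0.5, -0.0, -0.87]] 44.73443357496938 [-0.38987188  0.4793429   0.28056087 -0.4443391  -1.64605364  0.56846072] [ 1.26707225 -0.6917513   0.75316559]
slide [84.5, -21.4, 232.8] dr [-0.015, -0.025, 0.043]
slide [59.1, -21.7, 188.5] dr [-0.015, -0.025, 0.043]
slide [54.1, -21.6, 250.2] dr [-0.015, -0.025, 0.043]
slide [28.7, -21.8, 205.9] dr [-0.015, -0.025, 0.043]
```

step_arm(motion=[{"slide": [15,-6,45],"dr": [0,0,0],"jaw": 45},{"slide": [30,-12,95],"dr": [0,0,0],"jaw": 45},{"slide": [45,-18,145],"dr": [0,0,0],"jaw": 45},{"slide": [59,-21.7,188],"dr": [0,0,0],"jaw": 45},{"slide": [70,-21.5,208],"dr": [0,0,0],"jaw": 45},{"slide": [79,-21.4,223],"dr": [0,0,0],"jaw": 45},{"slide": [82,-21.4,228],"dr": [0,0,0],"jaw": 45},{"slide": [82,-21.4,228],"dr": [0,0,0],"jaw": 45}])

```text
clock: 2.1
position: [549.0, -194.6, 14.1]
ee_rot: [0.731, -0.633, -0.194, -0.169]
contact_force: [-0.5, 0.5, -0.3]
gripper_width: 44.7
grasp_force: 0.0
```

Run:
```python
from t import *
s=arm.read_state();print(s["clock"],s["position"],s["gripper_width"],s["contact_force"])
for d in (60,45,30): rel(tinrel((540.5,-118.5),.145,d,9),.145)
cv2.imwrite("pics/s1.png",optics.get_image("scene")[130:330,200:480].repeat(2,0).repeat(2,1))
cv2.imwrite("pics/t1.png",optics.get_image("top")[130:330,260:500].repeat(3,0).repeat(3,1))
```

```text
2.1 [ 549.00184412 -194.63564456   14.06131101] 44.677648647921025 [-0.46594253  0.49243951 -0.26081471]
slide [-11.9, -2.6, 12.6] dr [-0.013, -0.024, -0.006]
slide [-24.9, -2.5, 20.1] dr [-0.013, -0.024, -0.006]
slide [-37.9, -2.5, 27.5] dr [-0.013, -0.024, -0.006]
```

View pics/t1.png

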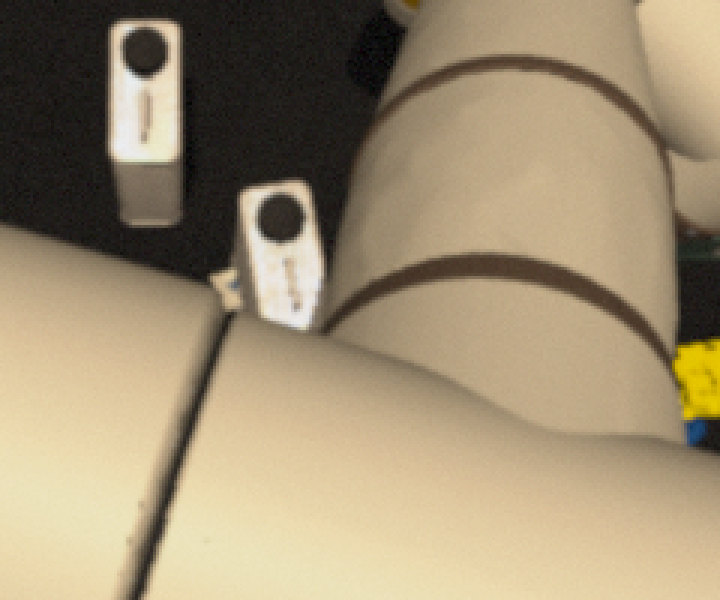

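The arm hides the near tin and part of the out tin. The far tin and the out tin's top (cap at about (280,217) in the crop) haven't moved. I'll check the side view for clearance.

View pics/s1.png

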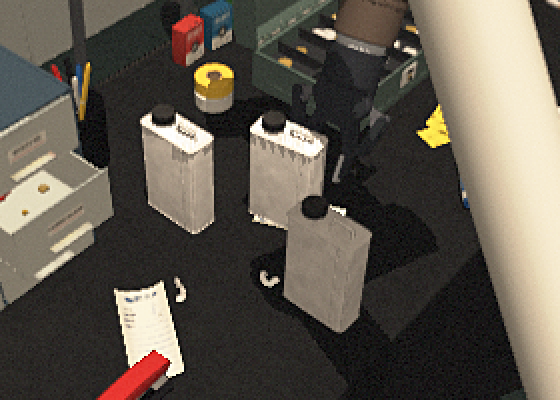

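step_arm(motion=[{"slide": [-12,-2.5,12.5],"dr": [0,0,0],"jaw": 45},{"slide": [-25,-2.5,20],"dr": [0,0,0],"jaw": 45},{"slide": [-28.5,-2.5,22],"dr": [0,0,0],"jaw": 45},{"slide": [-31.1,-2.5,23.6],"dr": [0,0,0],"jaw": 45},{"slide": [-33.6,-2.5,25],"dr": [0,0,0],"jaw": 45},{"slide": [-36.2,-2.5,26.5],"dr": [0,0,0],"jaw": 45},{"slide": [-37.9,-2.5,27.5],"dr": [0,0,0],"jaw": 45},{"slide": [-37.9,-2.5,27.5],"dr": [0,0,0],"jaw": 45}])

```text
clock: 3.2
position: [544.3, -147.5, 8.4]
ee_rot: [0.731, -0.632, -0.195, -0.169]
contact_force: [0.5, -1.5, -0.2]
gripper_width: 45.1
grasp_force: 0.0
```

Run:
```python
from t import *
s=arm.read_state();print(s["clock"],s["position"],s["gripper_width"],s["contact_force"],s["wrist_torque"])
for d in (28,26,24,22,20): rel(tinrel((540.5,-118.5),.145,d,9),.145)
```

```text
3.2 [ 544.29821534 -147.54002717    8.38234098] 45.10551427515834 [ 0.54875307 -1.4844662  -0.17481188] [-0.97833606 -0.14297568 -0.00343863]
slide [-1.4, -0.4, 0.1] dr [-0.003, -0.018, -0.009]
slide [-3.2, -0.4, 1.1] dr [-0.003, -0.018, -0.009]
slide [-4.9, -0.4, 2.1] dr [-0.003, -0.018, -0.009]
slide [-6.6, -0.4, 3.1] dr [-0.003, -0.018, -0.009]
slide [-8.4, -0.4, 4.1] dr [-0.003, -0.018, -0.009]
```

Run:
```python
from t import *
c0=np.array([540.5,-118.5]);c1=np.array([531.5,-35.5])
for s in np.linspace(0,.8,9)[1:]:
    y=.145-.1685*s; print(round(s,2),end=" "); rel(tinrel(c0+(c1-c0)*s,y,28,9),y)
```

```text
0.1 slide [-8.7, -0.3, 4.3] dr [0.057, -0.018, 0.096]
0.2 slide [-15.9, -0.1, 8.4] dr [0.117, -0.018, 0.201]
0.3 slide [-23.2, 0.1, 12.6] dr [0.177, -0.018, 0.305]
0.4 slide [-30.4, 0.3, 16.7] dr [0.238, -0.018, 0.41]
0.5 slide [-37.7, 0.4, 20.9] dr [0.298, -0.018, 0.514]
0.6 slide [-45.0, 0.6, 25.1] dr [0.358, -0.018, 0.619]
0.7 slide [-52.2, 0.8, 29.3] dr [0.418, -0.018, 0.723]
0.8 slide [-59.5, 0.9, 33.5] dr [0.478, -0.018, 0.828]
```

step_arm(motion=[{"slide": [-5,-0.2,2.3],"dr": [0.03,0,0.05],"jaw": 45},{"slide": [-9.7,-0.2,4.9],"dr": [0.07,0,0.11],"jaw": 45},{"slide": [-14.4,-0.1,7.6],"dr": [0.1,0,0.18],"jaw": 45},{"slide": [-19,0,10.2],"dr": [0.14,0,0.24],"jaw": 45},{"slide": [-23.7,0.1,12.9],"dr": [0.18,0,0.31],"jaw": 45},{"slide": [-28.4,0.2,15.6],"dr": [0.22,0,0.38],"jaw": 45},{"slide": [-33,0.3,18.2],"dr": [0.26,0,0.45],"jaw": 45},{"slide": [-37.7,0.4,20.9],"dr": [0.3,0,0.51],"jaw": 45}])

```text
clock: 4.2
position: [537.7, -104.6, 9.0]
ee_rot: [0.704, -0.662, -0.187, -0.177]
contact_force: [0.2, -3.0, -0.9]
gripper_width: 45.1
grasp_force: 1.3
```

Run:
```python
from t import *
s=arm.read_state();print(s["clock"],s["position"],s["gripper_width"],s["contact_force"],s["wrist_torque"])
cv2.imwrite("pics/s2.png",np.hstack([optics.get_image("scene")[150:330,240:400].repeat(2,0).repeat(2,1),optics.get_image("top")[130:310,270:450].repeat(2,0).repeat(2,1)]))
c0=np.array([540.5,-118.5]);c1=np.array([531.5,-35.5])
for s in (.6,.7,.8,.85,.9):
    y=.145-.1685*s; print(round(s,2),end=" "); rel(tinrel(c0+(c1-c0)*s,y,28,9),y)
```

```text
4.2 [ 537.71396556 -104.61432682    9.04196967] 45.07991900952002 [ 0.17138158 -3.03354621 -0.89159926] [-1.80499602 -0.10184766 -0.00894817]
0.6 slide [-6.4, 0.8, 3.9] dr [0.058, -0.013, 0.109]
0.7 slide [-13.7, 1.6, 8.1] dr [0.118, -0.013, 0.214]
0.8 slide [-20.9, 2.5, 12.3] dr [0.179, -0.013, 0.318]
0.85 slide [-24.6, 2.9, 14.4] dr [0.209, -0.013, 0.37]
0.9 slide [-28.2, 3.4, 16.4] dr [0.239, -0.013, 0.423]
```

View pics/s2.png

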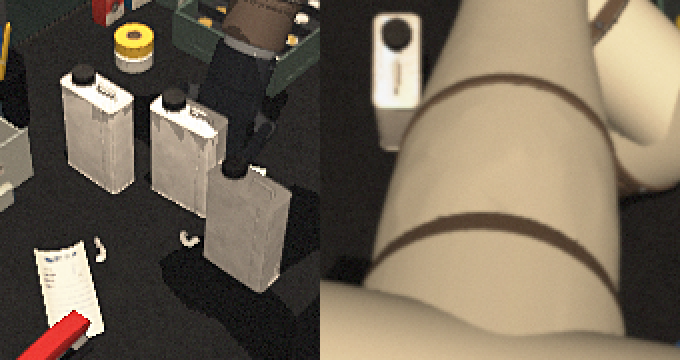

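The tin slides upright, about halfway there. The arm blocks the top view, so I'll go on to 85% and then back off to look.

step_arm(motion=[{"slide": [-3.5,0.4,2.1],"dr": [0.03,0,0.05],"jaw": 45},{"slide": [-7,0.8,4.2],"dr": [0.06,0,0.11],"jaw": 45},{"slide": [-10.5,1.2,6.3],"dr": [0.09,0,0.16],"jaw": 45},{"slide": [-14,1.6,8.3],"dr": [0.12,0,0.22],"jaw": 45},{"slide": [-17.5,2.1,10.3],"dr": [0.15,0,0.27],"jaw": 45},{"slide": [-21,2.5,12.3],"dr": [0.18,0,0.32],"jaw": 45},{"slide": [-24.6,2.9,14.4],"dr": [0.21,0,0.37],"jaw": 45},{"slide": [-24.6,2.9,14.4],"dr": [0.21,0,0.37],"jaw": 45}])

```text
clock: 5.3
position: [533.1, -76.0, 9.0]
ee_rot: [0.684, -0.683, -0.182, -0.182]
contact_force: [0.4, -2.9, 1.9]
gripper_width: 45.0
grasp_force: 1.2
```

Run:
```python
from t import *
s=arm.read_state();print(s["clock"],s["position"],s["ee_rot"],s["contact_force"])
im=optics.get_image("scene");cv2.imwrite("pics/s3.png",im)
cv2.imwrite("pics/s3c.png",cv2.resize(im[170:310,255:395],None,fx=4,fy=4,interpolation=cv2.INTER_CUBIC))
```

```text
5.3 [533.12485174 -76.03408205   8.95381079] [ 0.68378151 -0.68256628 -0.18235968 -0.18245838] [ 0.37801621 -2.93019522  1.91282139]
```

View pics/s3c.png

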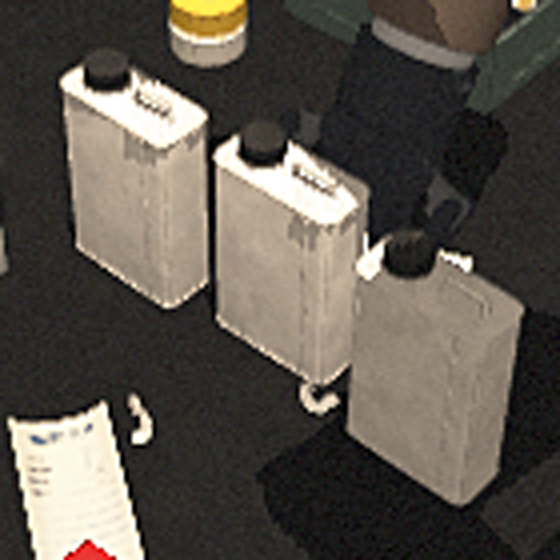

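The tin is upright and nearly in line. I'll back off to get a clear top view.

step_arm(motion=[{"slide": [17,0,-10],"dr": [0,0,0],"jaw": 45},{"slide": [52,0,-30],"dr": [0,0,0],"jaw": 45},{"slide": [75,0,-65],"dr": [0,0,0],"jaw": 45},{"slide": [90,0,-120],"dr": [0,0,0],"jaw": 45},{"slide": [110,0,-170],"dr": [0,0,0],"jaw": 45},{"slide": [130,0,-220],"dr": [0,0,0],"jaw": 45},{"slide": [165,0,-250],"dr": [0,0,0],"jaw": 45},{"slide": [200,0,-270],"dr": [0,0,0],"jaw": 45}])

```text
clock: 6.35
position: [532.8, -386.7, 144.1]
ee_rot: [0.684, -0.683, -0.182, -0.183]
contact_force: [1.3, 0.0, -0.8]
gripper_width: 45.3
grasp_force: 0.0
```

Run:
```python
from t import *
s=arm.read_state();print(s["clock"],s["position"],s["ee_rot"],s["contact_force"])
im=optics.get_image("top");cv2.imwrite("pics/t4.png",im);cv2.imwrite("pics/s4.png",optics.get_image("scene"))
```

```text
6.35 [ 532.77209649 -386.74761477  144.13355008] [ 0.68363242 -0.68275125 -0.18215617 -0.18252829] [ 1.33407296  0.04361186 -0.78898045]
```

View pics/t4.png

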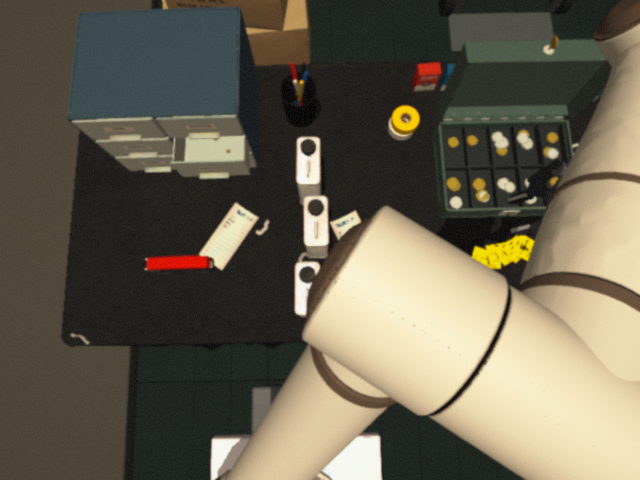

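The middle tin's whole top is visible (cap at (317,207) px), clear of the paper.

```bash
sed -i 's/m=cv2.morph.*$/m=cv2.morphologyEx((v>MT).astype(np.uint8),cv2.MORPH_OPEN,np.ones((5,5)))/' m.py
python3 - <<'E'
import m; from m import *
for t in (215,225,240):
  m.MT=t
  measure(cv2.imread("pics/top0.png"),dict(far=(285,128,335,215),near=(285,250,330,325)))
  measure(cv2.imread("pics/t4.png"),dict(far=(285,128,335,205),out=(295,190,332,262)))
E
```

```text
far [646.  -38.3] yaw -0.023 [42.  90.9]
near [417.9 -32.9] yaw -0.02 [42.  93.2]
far [646.3 -38.5] yaw -0.026 [39.9 87.8]
out [534.1 -49.8] yaw 0.001 [40.4 88.6]
far [646.1 -38.3] yaw -0.023 [41.4 90. ]
near [417.  -32.8] yaw -0.022 [41.5 90.8]
far [646.2 -38.5] yaw -0.021 [39.1 87.2]
out [534.  -49.8] yaw -0.007 [39.9 87.7]
far [646.3 -38.3] yaw -0.022 [40.8 89. ]
near [416.7 -32.8] yaw -0.022 [40.9 89.1]
far [637.5 -38.2] yaw -0.027 [37.2 69. ]
out [522.3 -49.6] yaw 0.015 [38.2 62.7]
```

Run:
```python
from t import *
for d,z in ((100,90),(65,20),(32,9)): rel(tinrel((534.1,-49.8),-.003,d,z),-.003)
```

```text
slide [-181.3, -1.5, 163.8] dr [0.013, -0.011, -0.006]
slide [-176.8, -1.7, 241.9] dr [0.013, -0.011, -0.006]
slide [-199.9, -1.7, 267.9] dr [0.013, -0.011, -0.006]
```

step_arm(motion=[{"slide": [-45,-0.4,40],"dr": [0,0,0],"jaw": 45},{"slide": [-90,-0.8,80],"dr": [0,0,0],"jaw": 45},{"slide": [-135,-1.1,120],"dr": [0,0,0],"jaw": 45},{"slide": [-180,-1.5,163],"dr": [0,0,0],"jaw": 45},{"slide": [-178,-1.6,205],"dr": [0,0,0],"jaw": 45},{"slide": [-177,-1.7,241],"dr": [0,0,0],"jaw": 45},{"slide": [-190,-1.7,257],"dr": [0,0,0],"jaw": 45},{"slide": [-199,-1.7,267.3],"dr": [0,0,0],"jaw": 45}])

```text
clock: 7.45
position: [534.8, -78.0, 10.7]
ee_rot: [0.684, -0.682, -0.182, -0.182]
contact_force: [-0.1, 0.4, 0.0]
gripper_width: 45.2
grasp_force: 0.0
```

Run:
```python
from t import *
s=arm.read_state();print(s["clock"],s["position"],s["contact_force"])
a=np.array([534.1,-49.8]);g=np.array([531.5,-35.5])
for f in (0,.25,.5,.75,1): rel(tinrel(a+f*(g-a),-.003-.0205*f,26.2,9),-.003-.0205*f)
```

```text
7.45 [534.75015195 -77.96810813  10.68664196] [-6.55881357e-02  4.36330669e-01  3.06641581e-04]
slide [-0.9, 0.7, 2.4] dr [0.019, -0.015, 0.033]
slide [-4.0, 1.5, 4.2] dr [0.037, -0.015, 0.065]
slide [-7.1, 2.3, 6.0] dr [0.055, -0.015, 0.097]
slide [-10.2, 3.1, 7.8] dr [0.074, -0.015, 0.128]
slide [-13.3, 3.8, 9.6] dr [0.092, -0.015, 0.16]
```

step_arm(motion=[{"slide": [-0.9,0.7,2.4],"dr": [0.02,0,0.03],"jaw": 45},{"slide": [-2.5,1.1,3.3],"dr": [0.03,0,0.05],"jaw": 45},{"slide": [-4,1.5,4.2],"dr": [0.04,0,0.065],"jaw": 45},{"slide": [-5.5,1.9,5.1],"dr": [0.05,0,0.08],"jaw": 45},{"slide": [-7.1,2.3,6],"dr": [0.06,0,0.1],"jaw": 45},{"slide": [-8.7,2.7,6.9],"dr": [0.07,0,0.12],"jaw": 45},{"slide": [-10.2,3.1,7.8],"dr": [0.075,0,0.13],"jaw": 45},{"slide": [-10.2,3.1,7.8],"dr": [0.075,0,0.13],"jaw": 45}])

```text
clock: 8.45
position: [532.8, -66.9, 9.6]
ee_rot: [-0.677, 0.69, 0.179, 0.185]
contact_force: [0.1, -5.1, 2.8]
gripper_width: 45.0
grasp_force: 2.5
```

Run:
```python
from t import *
s=arm.read_state();print(s["clock"],s["position"],s["contact_force"])
for d in (26.2,): rel(tinrel((531.5,-35.5),-.0235,d,9),-.0235)
```

```text
8.45 [532.75716469 -66.87537459   9.60615172] [ 0.10770097 -5.13700244  2.77746806]
slide [-4.2, 2.0, 3.1] dr [-0.006, -0.026, 0.034]
```

step_arm(motion=[{"slide": [-1,0.5,0.8],"dr": [0,0,0.01],"jaw": 45},{"slide": [-2,1,1.5],"dr": [0,0,0.02],"jaw": 45},{"slide": [-3,1.5,2.2],"dr": [0,0,0.03],"jaw": 45},{"slide": [-4,2,2.8],"dr": [0,0,0.03],"jaw": 45},{"slide": [-4,2,2.8],"dr": [0,0,0.03],"jaw": 45},{"slide": [-4,2,2.8],"dr": [0,0,0.03],"jaw": 45},{"slide": [-4,2,2.8],"dr": [0,0,0.03],"jaw": 45},{"slide": [-4,2,2.8],"dr": [0,0,0.03],"jaw": 45}])

```text
clock: 9.45
position: [531.6, -62.4, 9.5]
ee_rot: [-0.675, 0.691, 0.178, 0.185]
contact_force: [2.5, -6.3, 4.2]
gripper_width: 44.8
grasp_force: 3.0
```

Run:
```python
from t import *
s=arm.read_state();print(s["clock"],s["position"],s["contact_force"])
for d in (26.2,): rel(tinrel((531.5,-35.5),-.0235,d,9),-.0235)
```

```text
9.45 [531.59973847 -62.4208277    9.47053507] [ 2.45046618 -6.34876117  4.17094678]
slide [-0.4, 0.7, 0.8] dr [-0.017, -0.031, 0.008]
```

Within about 1 mm. I'll retreat along the same path and check.

step_arm(motion=[{"slide": [17,0,-10],"dr": [0,0,0],"jaw": 45},{"slide": [52,0,-30],"dr": [0,0,0],"jaw": 45},{"slide": [75,0,-65],"dr": [0,0,0],"jaw": 45},{"slide": [90,0,-120],"dr": [0,0,0],"jaw": 45},{"slide": [110,0,-170],"dr": [0,0,0],"jaw": 45},{"slide": [130,0,-220],"dr": [0,0,0],"jaw": 45},{"slide": [165,0,-250],"dr": [0,0,0],"jaw": 45},{"slide": [200,0,-270],"dr": [0,0,0],"jaw": 45}])

```text
clock: 10.45
position: [522.1, -370.6, 143.7]
ee_rot: [-0.675, 0.691, 0.181, 0.184]
contact_force: [0.1, 0.6, 0.3]
gripper_width: 45.3
grasp_force: 0.0
```

step_arm(motion=[{"slide": [20,0,-30],"dr": [0,0,0],"jaw": 45},{"slide": [40,0,-60],"dr": [0,0,0],"jaw": 45},{"slide": [60,0,-80],"dr": [0,0,0],"jaw": 45},{"slide": [80,0,-100],"dr": [0,0,0],"jaw": 45},{"slide": [80,0,-100],"dr": [0,0,0],"jaw": 45},{"slide": [80,0,-100],"dr": [0,0,0],"jaw": 45},{"slide": [80,0,-100],"dr": [0,0,0],"jaw": 45},{"slide": [80,0,-100],"dr": [0,0,0],"jaw": 45}])

```text
clock: 11.45
position: [520.5, -487.4, 190.2]
ee_rot: [-0.676, 0.691, 0.181, 0.184]
contact_force: [-0.6, -0.1, 0.3]
gripper_width: 45.2
grasp_force: 0.0
```

Run:
```python
import m; from m import *
from bench import arm
im=optics.get_image("top");cv2.imwrite("pics/t5.png",im)
for t in (205,215,225,232):
  m.MT=t
  measure(im,dict(far=(285,128,335,202),out=(290,190,332,262)),"m5")
  measure(cv2.imread("pics/t4.png"),dict(far=(285,128,335,205)))
s=arm.read_state();print(s["clock"],s["position"],s["contact_force"])
```

```text
far [646.3 -38.3] yaw -0.022 [40.8 89. ]
out [532.1 -36.6] yaw -0.026 [41.3 89.4]
far [646.3 -38.5] yaw -0.026 [40.5 88.4]
far [646.3 -38.4] yaw -0.022 [39.9 88.4]
out [532.  -36.6] yaw -0.043 [40.8 88.8]
far [646.3 -38.5] yaw -0.026 [39.9 87.8]
far [646.4 -38.7] yaw -0.025 [39.6 87.4]
out [532.1 -36.6] yaw -0.043 [40.2 88. ]
far [646.2 -38.5] yaw -0.021 [39.1 87.2]
far [646.2 -38.5] yaw -0.022 [39.  87.1]
out [532.  -36.4] yaw -0.031 [39.5 87. ]
far [646.  -38.5] yaw -0.021 [38.5 86.2]
11.5 [ 520.54086538 -487.51501677  190.23919737] [-0.29087097  0.81077749 -0.10479448]
```

View pics/t5.png

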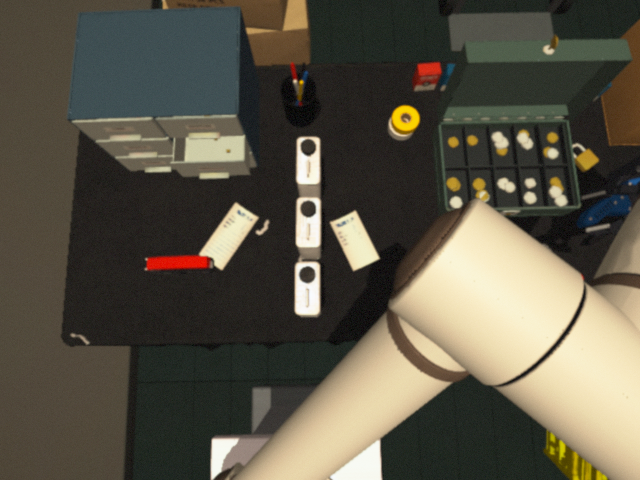

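All three tins line up at (309,165), (308,227) and (307,290) px. The middle tin is about 1 mm and 0.01 rad from its target, so I'm handing in.

```bash
python3 -c "
from bench import arm
print(arm.job_done())"
```

```text
the job is handed in; nothing more can be done
None
```

The middle tin now stands upright in the gap, about 1 mm and 0.01 rad from its ideal pose as measured from the top camera; nothing else was touched, and the job was handed in at about 11.5 s.

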